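Take up a drum-brake star-wheel adjuster through its access slot

TASK

Take the brake spoon out of its stand and, through the slot in the adjuster's cover, advance the star wheel tooth by tooth away from the robot until the brake shoe has come up against the drum wall and the wheel goes firm; work gently and never force the spoon against wheel or cover. Then put the spoon back upright, fully home in its stand, and leave the screwdriver, hex keys, small bottle and tape roll where they lie.

Things in the scene. Friction and masses are not known exactly. Their poses are not given: they have to be found in the camera images.
- adjuster: Drum-brake adjuster fixed on the desk: grey base plate 116 (x) x 146 (y) mm with a dark housing 80 x 66 mm under a bright flat cover, top 80 mm above the desk. Origin on the desk under the housing's middle. z up; own +x is the way the top of the star wheel must be swept (roughly away from the robot); own -y is the way the shoe travels to the drum.
- wheel_axis (a point): Centre of the star wheel inside the housing, 50 mm above the desk; fixed, does not turn; the wheel's axis is the adjuster's y. 10 teeth 36 degrees apart, tip radius 24, root radius 15, teeth 4 mm thick and 12 mm wide. The starting angle of the teeth is unknown: a blade that comes down on a tooth must be tried 4 to 8 mm to the side. Each tooth moves the shoe 1.5 mm.
- wheel_top (a point): Highest point of the wheel's tip circle, 74 mm above the desk; fixed. Friction holds the wheel: a tooth takes about 3 to 4 N to push, either way, so lift the blade clear before going back. Once the shoe touches the drum the push rises about 14 N per mm: 8 to 10 N at the blade is firm; over 22 N of the spoon on the adjuster damages it.
- slot (a point): Centre of the access slot at the cover's upper face, 80 mm above the desk, straight above the wheel's axis: 24 mm along own x (the sweep), 16 mm along own y, cover 4 mm thick. Axes as the adjuster's. With the tip 12 to 14 mm below this point, a sweep of the blade's middle from x = -8.5 to +7 mm advances one tooth and leaves the next in reach; wheel hub 15 mm below.
- shoe_face (a point): Middle of the lining's outer face on the brake shoe, the curved segment between housing and drum wall, 50 mm above the desk; moves along the adjuster's -y. It starts 2.6 to 6.5 mm (about 2 to 5 teeth) short of the drum. Axes as the adjuster's.
- drum_face (a point): Point on the inner face of the fixed curved dark drum wall opposite shoe_face, 66 mm to the adjuster's -y from its middle, 50 mm above the desk. When the shoe touches the drum, shoe_face coincides with it. Axes as the adjuster's.
- spoon: Brake spoon, loose, 83 mm long, 0.12 kg: black handle 20 (x) x 26 (y) mm, from 30 mm to 83 mm above the blade's tip (its lowest 6 mm are a steel collar 18 x 24 mm), and below it a flat steel blade 30 mm long, 3 mm thick along own x and 10 mm wide along own y. Origin at the blade's tip, own z up the handle. It stands upright in the stand with the collar resting on the stand's top.
- spoon_grip (a point): Point on the spoon's axis 55 mm above the tip, where it is gripped across the 20 mm (own x) width of the handle. Axes as the spoon's.
- stand: Aluminium block 64 x 64 x 36 mm, fixed on the desk; origin on the desk under its middle, z up.
- stand_slot (a point): Centre of the stand's slot at its top face, 36 mm above the desk: slot 8 mm along own x, 15 mm along own y, 33 mm deep. The spoon is home when its tip is 30 mm below this point. Axes as the stand's.
- hex_keys: Orange folding hex-key set lying flat, 26 x 92 x 22 mm, bystander; origin at the centre of the underside.
- flux_bottle: Small white bottle 30 x 30 x 62 mm, bystander; origin at the centre of the underside.
- tape_roll: Black tape roll lying flat, 68 mm across, 18 mm high, bystander; origin at the centre of the underside.
- screwdriver: Yellow-handled screwdriver lying flat, 21 x 165 x 20 mm, bystander; origin at the centre of the underside.

How it is judged:
On the way, in this order (a step that is already met when the one before it is completed fails the run):
1. the spoon is lifted out of its stand (z of spoon in the frame of stand_slot above 0.002 m), for 0.1 s.
2. the shoe is brought up against the drum by the star wheel (y of shoe_face in the frame of drum_face below 0.0005 m), for 0.2 s.
At the end, for the whole second after the job is handed in: The shoe's face is within 0.5 mm (a third of a tooth) of the drum wall, and the spoon stands released, at rest and upright (within 0.1 rad) in its stand's slot with its tip at least 27 mm deep (y of shoe_face in the frame of drum_face below 0.0005 m and z of spoon in the frame of stand_slot below -0.027 m and horizontal distance between spoon and stand_slot below 0.006 m and angle between spoon's own z axis and vertical below 0.1 rad and linear speed of spoon below 0.02 m/s); the robot touches nothing.
It fails at once if the spoon is forced against the adjuster with more than 22 N (contact force between spoon and adjuster above 22 N).
It fails at once if a bystander is shifted by more than 30 mm (distance of any of hex_keys, flux_bottle, tape_roll, screwdriver from where it was at the start of the episode above 0.03 m).
It also fails if it takes over 72 s, if anything falls off the work surface, if the arm or the gripper's body presses on something with over 40 N, if the wrist force passes 120 N, or if a joint passes its speed limit or range.

ROBOT

A 6-joint arm with a two-finger parallel gripper is mounted at the origin on a cart in front of the work surface, level with it; the furniture and walls round the work are solid. World frame = base frame: x ahead of the robot, y to its left, z up, the work surface at z = 0. Lengths are in m, angles in rad, forces in N, time in s.
With the tool pointing down it reaches from about 0.25 to 0.725 m from the base axis. Payload 4 kg.
Tool frame: the origin (TCP) lies midway between the tips of the shut fingers; the grasp point (between the pads) lies 19 mm behind it; z points along the fingers, y is the line along which they close (so a half turn about z gives the same grasp; the last joint's range is limited). The gripper opens to 85 mm and grips with 20 to 120 N. Pads are 22 mm wide; open, the fingers measure 114 mm over their backs; the gripper's body (76 mm by 85 mm) begins 54 mm behind the grasp point. The pads swing forward as they close: fully open they stand 13 mm farther back than shut.
Start: joints at [1.273, 0.241, 0.005, 1.335, 0, 1.571], TCP at [0.147, 0.478, 0.231] pointing down, gripper open.
Joint ranges: [-2.72, 2.72], [-1.05, 1.87], [-1.09, 1.28], [-1.99, 2.15], [-1.42, 1.44], [-3.14, 3.14]. Speed limits (rad/s): [2.79, 2.79, 3.14, 3.14, 3.14, 3.14].

INTERFACE

Orientations are given as a unit quaternion [x, y, z, w].
In Python, from workcell import bot gives the robot as it stands. The module is installed in compiled form; this text tells all that it offers.
- The arm moves only by the tool drive_tool, never from a script. Its arguments are lists of equal length, an entry for each row: "slide": the shift along the tool's x, y, z scaled (see below), a list of three; "rotation": the turn, a rotation vector about the tool's x, y, z scaled (see below), a list of three. A call has exactly 8 rows; each row is the pose to reach, as a shift and turn from the pose commanded when the call began, along the tool's axes at that moment; what a row does not reach only later rows make up. The controller multiplies each number of a shift by 250 mm and each number of a turn by 0.5 rad. A row lasts 1/8 s, in which the tool goes at most 62.5 mm and 10.7 degrees, less where a joint would pass 70% of its speed; a pose out of reach is approached as far as the arm can. A call with a number of a shift or a turn outside -1 to 1 is refused whole. A call with a gripper value outside its range is refused whole. "gripper" is the opening, from 0 (shut) to 1 (fully open), set as the call begins (left out, the last holds). The fingers move at their own pace and stop on an object; the grip force is fixed at half the most. Time passes only in rows, so rows that repeat a pose let the fingers close, or fill a call up. It gives the time, the measured TCP pose, the force, the opening and the grip force at its end, in the units of the state.
- bot.get_obs(): the state, without advancing time (a new reading comes with each control period).
- bot.camera(name): name is "side" or "top"; returns a dict with "image" (420x560x3 uint8, red, green, blue), "z_map" (420x560 float32, m along the optical axis (not along the pixel's ray), 0 where there is no reading), "camera_matrix" (3x3 intrinsics, pixels), "xyz" and "orientation" of the camera in the world. Camera axes: x right, y up, looking along -z (the intrinsics and any distortion apply to the point x, -y, -z); pixel columns grow to the right and rows downward; lengths in m; the calibration is good to about 2 mm. A picture is of the moment at which its call begins.
- bot.job_done(): hands the job in; it is judged then, once.
The state is a dict: "clock": time; "joint_pos": joint angles; "joint_vel": joint speeds; "tau": joint torques, N m; "eef_pos": TCP position; "tool_rot": TCP orientation; "ft_force": force on the tool from outside, world axes, zero at the start; "ft_torque": the same for the moment, N m; "grip_width": finger opening in m; "grasp_force": force on a finger pad.
Only numpy, scipy, OpenCV 4.12 (cv2) and the standard library are available. Lean on these libraries where they do the work, as an engineer would, in place of code of your own. Each camera call takes 0.05 s, during which the arm holds its last target. There are 200 camera calls.

## Working session

There is one attempt and no reset: what is moved stays moved. The work goes in short steps, Python scripts to look and compute and a tool call to move; the robot and the scene stay as the last step left them, time stands still between calls to the robot, and variables do not carry over. Pictures are saved under pics/ and viewed, at most 10 in all, crops included, and the job is handed in when it is done.

Besides the shell and the picture viewer there is one more tool, called after "Emit:" by a JSON object that holds its "fn" and its "kwargs", one argument or row to a line. drive_tool: Moves the arm, as the interface text tells. Shifts and turns lie within -1 to 1; 1 stands for 250 mm of shift or 0.5 rad of turn. Its arguments: {"type":"object","properties":{"slide":{"type":"array","items":{"type":"array","items":{"type":"number"}}},"rotation":{"type":"array","items":{"type":"array","items":{"type":"number"}}},"gripper":{"type":"number"}},"required":["slide","rotation"]}

```bash
mkdir -p pics
cat > h.py <<'E'
import numpy as np, cv2
from scipy.spatial.transform import Rotation as R
from workcell import bot
def cloud(c):
    z=c["z_map"]; K=np.array(c["camera_matrix"]); v,u=np.mgrid[:z.shape[0],:z.shape[1]]
    p=np.stack([(u-K[0,2])/K[0,0]*z,-(v-K[1,2])/K[1,1]*z,-z],-1)
    return p@R.from_quat(c["orientation"]).as_matrix().T+np.array(c["xyz"])
def save(c,n): cv2.imwrite("pics/"+n+".png",c["image"][...,::-1])
E
python3 - <<'E'
from h import *
o=bot.get_obs(); print(o)
for n in("top","side"):
    c=bot.camera(n); save(c,n+"0"); np.savez(n+"0.npz",**c); print(n,c["xyz"],c["orientation"],c["camera_matrix"])
E
```

```text
{'clock': 0.0, 'joint_pos': array([1.27296810e+00, 2.41401953e-01, 3.73132335e-03, 1.33523881e+00,
       1.19242649e-06, 1.57079951e+00]), 'joint_vel': array([-0.00066241, -0.00057065,  0.00108625,  0.00031337, -0.00171772,
        0.00113003]), 'tau': array([ 2.40973495e-03, -3.72322476e+01,  2.52406293e+01,  1.71206956e-02,
        2.70807859e-04,  9.49952607e-06]), 'eef_pos': array([0.14653287, 0.47737193, 0.23042121]), 'tool_rot': array([ 1.48365842e-01,  9.88931980e-01, -1.04477721e-03, -1.57343584e-04]), 'ft_force': array([ 0.36449475,  0.12791451, -0.55365238]), 'ft_torque': array([0.02233652, 0.01321959, 0.04860981]), 'grasp_force': 0.0, 'grip_width': 0.0853625059901295}
top [ 0.41749732 -0.01653914  1.10981803] [-0.04197013  0.03509696  0.70820761 -0.70388116] [[441.64020242   0.         278.77805437]
 [  0.         441.64020242 208.94507055]
 [  0.           0.           1.        ]]
side [1.20307694 0.06033499 0.83457777] [0.23919437 0.2675361  0.71235898 0.60312119] [[454.67399475   0.         275.09959742]
 [  0.         454.67399475 209.09836681]
 [  0.           0.           1.        ]]
```

View pics/top0.png

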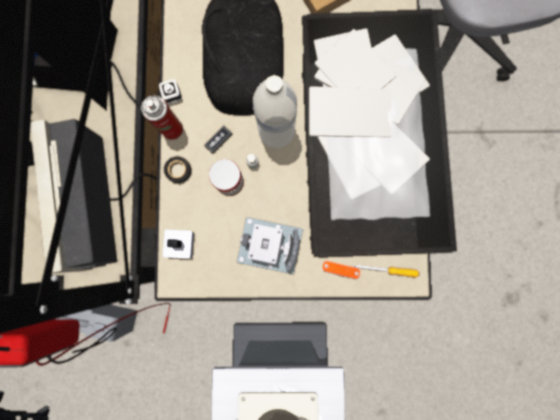

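View pics/side0.png

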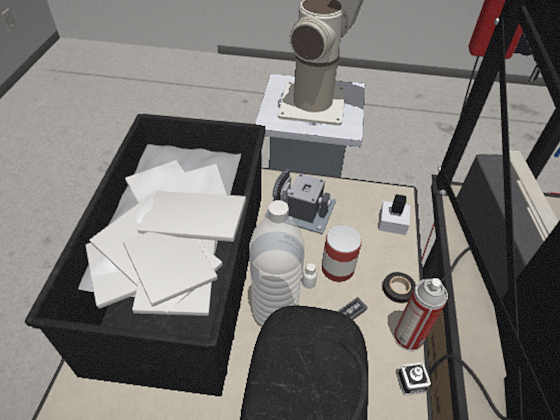

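The top view shows the stand with the spoon at about (177,244) and the adjuster cover at about (265,244), with the shoe and drum on the right at about (292,250). The hex keys and screwdriver lie at (340,270) to (405,272), and the tape roll is at (177,169). The side view agrees: adjuster at (305,200), stand at (396,214).

Run:
```python
from h import *
def rect(m,P,n):
    ps=P[m][:,:2]; r=cv2.minAreaRect((ps*1000).astype(np.float32)); print(n,len(ps),np.round(r[0],1),np.round(r[1],1),round(r[2],1),"zmed",np.median(P[m][:,2]).round(4))
for n in("top","side"):
    c=np.load(n+"0.npz"); P=cloud(c); img=c["image"].astype(int); g=img.mean(-1); x,y,z=P[...,0],P[...,1],P[...,2]
    print(n)
    A=(x>.2)&(x<.5)&(y>-.12)&(y<.09); S=(x>.2)&(x<.5)&(y>.1)&(y<.26)
    if n=="top": print("desk z",np.median(z[(x>.3)&(x<.4)&(y>.1)&(y<.12)]))
    big=lambda m:(lambda k:k[1]==1+np.argmax(k[2][1:,4]))(cv2.connectedComponentsWithStats(m.astype(np.uint8)))
    rect(big(A&(z>.072)&(z<.09)&(g>120)),P,"cover")
    rect(big(A&(z>.0)&(z<.018)&(img[...,2]>img[...,0]+3)),P,"plate")
    rect(big(S&(z>.03)&(z<.045)&(g>120)),P,"stand top")
    rect(big(S&(z>.07)&(z<.1)),P,"spoon top")
    # heights of neighbours
    for q in [(.2,.35,-.35,-.1,"keys/driver"),(.4,.6,.0,.3,"mid")]:
        m=(x>q[0])&(x<q[1])&(y>q[2])&(y<q[3])&(z>.01); print(q[4],z[m].max() if m.any() else 0)
c=np.load("top0.npz");im=c["image"][...,::-1]
cv2.imwrite("pics/crop.png",cv2.resize(im[205:285,150:315],None,fx=4.8,fy=4.8,interpolation=cv2.INTER_CUBIC))
```

```text
top
desk z -0.00010377983107356936
cover 920 [451.   27.1] [65.9 79.9] 78.3 zmed 0.0798
plate 481 [416.3  23.9] [138.1  50.6] 80.2 zmed 0.008
stand top 424 [453.7 234.2] [51.2 63.4] 89.7 zmed 0.0358
spoon top 117 [453.3 242. ] [26.2 21.2] 87.6 zmed 0.0875
keys/driver 0
mid 0.11679533235261697
side
cover 622 [449.2  28.1] [65.8 83.9] 77.4 zmed 0.0809
plate 301 [477.7  55.5] [ 60.4 108.6] 33.0 zmed 0.0093
stand top 314 [453.2 235.2] [49.9 66.5] 89.0 zmed 0.0367
spoon top 138 [454.8 243. ] [20.9 25.6] 0.6 zmed 0.0873
keys/driver 0
mid 0.11389468293376981
```

View pics/crop.png

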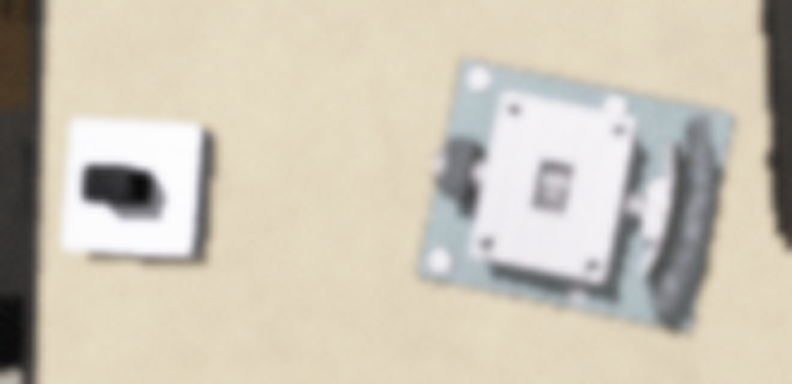

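The close crop shows the slot centred on the cover near crop pixel (553,187). The adjuster is turned about -12°. The spoon stands in its stand at about (115,185) with its 26 mm side along y. Next I'll check for obstacles around the path.

Run:
```python
from h import *
for n in("top","side"):
    c=np.load(n+"0.npz"); P=cloud(c); x,y,z=P[...,0],P[...,1],P[...,2]; g=c["image"].mean(-1); ok=c["z_map"]>0
    print(n,"max z (cm) cells: rows x .05...,.75 step .1; cols y .15... .6 step .05")
    for a in np.arange(.05,.7,.1):
        print(round(a,2),[int(100*z[m].max()) if (m:=ok&(x>=a)&(x<a+.1)&(y>=b)&(y<b+.05)).sum()>3 else None for b in np.arange(.15,.6,.05)])
    m=(z>.076)&(z<.088)&(abs(x-.450)<.018)&(abs(y-.0275)<.016)
    w=np.clip(170-g,0,None)*((abs(x-.450)<.018)&(abs(y-.0275)<.016)&(z<.088)&(z>.03))
    # slot: cast dark pixels onto z=.08
    C=c["xyz"]; t=(.08-C[2])/(z-C[2]); q=C+t[...,None]*(P-C)
    print("slot",(w[...,None]*q).sum((0,1))/w.sum(), (w>0).sum(), g[(abs(x-.45)<.03)&(abs(y-.027)<.025)&(z>.077)].max())
    S=(x>.2)&(x<.6)&(y>.15)&(y<.3)&(z>.03)&(z<.045)&(g>120)
    print("stand",cv2.minAreaRect((P[S][:,:2]*1000).astype(np.float32)))
```

```text
top max z (cm) cells: rows x .05...,.75 step .1; cols y .15... .6 step .05
0.05 [0, -68, -68, -68, -68, 33, 32, -68, -45]
0.15 [0, -68, -68, -68, 38, 36, 34, 25, -44]
0.25 [0, 0, 0, 54, 52, -10, 4, 26, -68]
0.35 [0, 9, 9, 54, 52, 21, 21, 19, 4]
0.45 [0, 9, 9, 43, 53, 22, 21, -50, 4]
0.55 [11, 2, 2, 39, 54, 22, 22, 21, 4]
0.65 [2, 17, 20, 36, 55, 20, 22, 21, 6]
slot [nan nan nan] 21 244.33333333333334
stand ((453.4029541015625, 242.11056518554688), (64.66419219970703, 63.72506332397461), 87.3901138305664)
side max z (cm) cells: rows x .05...,.75 step .1; cols y .15... .6 step .05
0.05 [0, None, None, None, None, None, 34, None, None]
0.15 [0, None, None, None, 33, None, 36, 30, None]
0.25 [0, 0, 0, 49, 44, 4, None, 28, None]
0.35 [0, 9, 8, 50, 54, 21, 21, 28, 20]
0.45 [0, 9, 9, 43, 56, 22, 22, None, None]
0.55 [11, 2, 2, 40, 53, 22, 22, None, None]
0.65 [1, 17, 20, 36, 48, 20, None, None, None]
slot [nan nan nan] 67 181.66666666666666
stand ((453.6788330078125, 242.7209014892578), (63.694908142089844, 66.64839172363281), 87.88792419433594)<stdin>:10: RuntimeWarning: divide by zero encountered in divide
<stdin>:10: RuntimeWarning: invalid value encountered in multiply
```

Run:
```python
from h import *
c=np.load("top0.npz");im=c["image"][...,::-1]; P=cloud(c)
a=cv2.resize(im[270:420,0:200],None,fx=3,fy=3)
s=np.load("side0.npz"); b=cv2.resize(s["image"][0:200,420:560,::-1],None,fx=1.4,fy=2.25)
h=450; cv2.imwrite("pics/c2.png",np.hstack([a,b[:h]]))
for r in range(280,420,20): print(r,[tuple(np.round(P[r,k]*100).astype(int)) for k in range(5,175,20)])
```

```text
280 [(np.int64(39), np.int64(36), np.int64(51)), (np.int64(37), np.int64(61), np.int64(4)), (np.int64(39), np.int64(34), np.int64(45)), (np.int64(37), np.int64(51), np.int64(4)), (np.int64(37), np.int64(46), np.int64(4)), (np.int64(37), np.int64(41), np.int64(4)), (np.int64(37), np.int64(34), np.int64(11)), (np.int64(35), np.int64(39), np.int64(-21)), (np.int64(36), np.int64(28), np.int64(0))]
300 [(np.int64(36), np.int64(34), np.int64(53)), (np.int64(36), np.int64(34), np.int64(49)), (np.int64(36), np.int64(34), np.int64(44)), (np.int64(35), np.int64(34), np.int64(38)), (np.int64(34), np.int64(34), np.int64(30)), (np.int64(33), np.int64(34), np.int64(21)), (np.int64(32), np.int64(36), np.int64(5)), (np.int64(25), np.int64(54), np.int64(-70)), (np.int64(31), np.int64(28), np.int64(0))]
320 [(np.int64(34), np.int64(34), np.int64(53)), (np.int64(33), np.int64(34), np.int64(49)), (np.int64(33), np.int64(34), np.int64(43)), (np.int64(32), np.int64(33), np.int64(40)), (np.int64(20), np.int64(67), np.int64(-45)), (np.int64(20), np.int64(61), np.int64(-46)), (np.int64(19), np.int64(57), np.
[... 1039 characters left out ...]
64(-70)), (np.int64(-6), np.int64(85), np.int64(-70)), (np.int64(-6), np.int64(77), np.int64(-70)), (np.int64(-6), np.int64(69), np.int64(-70)), (np.int64(-6), np.int64(61), np.int64(-70)), (np.int64(-6), np.int64(54), np.int64(-70)), (np.int64(-6), np.int64(45), np.int64(-70))]
400 [(np.int64(-14), np.int64(109), np.int64(-71)), (np.int64(-14), np.int64(101), np.int64(-70)), (np.int64(-14), np.int64(93), np.int64(-70)), (np.int64(-14), np.int64(85), np.int64(-70)), (np.int64(-14), np.int64(77), np.int64(-70)), (np.int64(-14), np.int64(69), np.int64(-70)), (np.int64(-14), np.int64(61), np.int64(-70)), (np.int64(-14), np.int64(53), np.int64(-71)), (np.int64(-14), np.int64(45), np.int64(-70))]
```

View pics/c2.png

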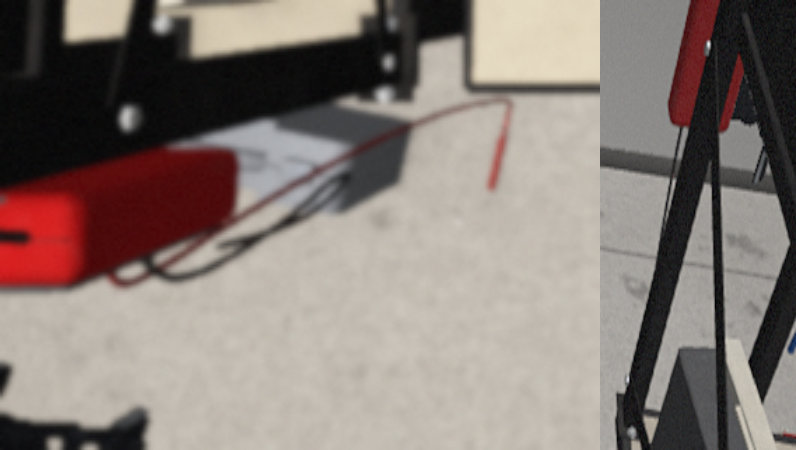

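The crop shows a frame with a red meter hanging at about x 0.25–0.30, y 0.33, z above 0.34. I'll pass it at a small radius.

Emit:
{"fn": "drive_tool", "kwargs": {
  "slide": [
    [-0.05,-0.13,-0.01],
    [-0.11,-0.3,-0.03],
    [-0.17,-0.47,-0.04],
    [-0.24,-0.64,-0.06],
    [-0.29,-0.77,-0.07],
    [-0.318,-0.852,-0.08],
    [-0.318,-0.852,-0.08],
    [-0.318,-0.852,-0.08]
  ],
  "rotation": [
    [0,0,0.15],
    [0,0,0.35],
    [0,0,0.55],
    [0,0,0.75],
    [0,0,0.9],
    [0,0,1],
    [0,0,1],
    [0,0,1]
  ],
  "gripper": 1
}}

```text
clock: 1.1
eef_pos: [0.1604, 0.2516, 0.2513]
tool_rot: [0.388, 0.922, 0.0, -0.0]
ft_force: [0.2, 0.4, 0.8]
grip_width: 0.0856
grasp_force: 0.0
```

```bash
cat > mv.py <<'E'
import sys
from h import *
# mv.py x y z yaw(deg of tool y axis): print scaled move from measured pose
o=bot.get_obs(); r=R.from_quat(o["tool_rot"]); M=r.as_matrix(); p=np.array(o["eef_pos"])
t=np.array([float(a) for a in sys.argv[1:4]]); yaw=np.radians(float(sys.argv[4]))
y=np.array([np.cos(yaw),np.sin(yaw),0]); z=np.array([0,0,-1]); T=np.stack([np.cross(y,z),y,z],1)
print("t",o["clock"],"p",p.round(4),"yaw",np.degrees(np.arctan2(M[1,1],M[0,1])).round(2),"F",o["ft_force"].round(2),"j6",o["joint_pos"][[0,5]].round(2),"w",round(o["grip_width"],4))
print("slide",(M.T@(t-p)/.25).round(4),"rot",(R.from_matrix(M.T@T).as_rotvec()/.5).round(3))
E
python3 mv.py .38 .235 .23 -1.5
```

```text
t 1.1 p [0.1604 0.2516 0.2513] yaw 44.32 F [0.15 0.35 0.82] j6 [1.  1.8] w 0.0856
slide [-0.6615  0.582   0.0852] rot [ 1.000e-03 -1.000e-03  1.599e+00]
```

Emit:
{"fn": "drive_tool", "kwargs": {
  "slide": [
    [-0.1,0.09,0.01],
    [-0.23,0.2,0.03],
    [-0.36,0.32,0.05],
    [-0.5,0.44,0.06],
    [-0.6,0.53,0.08],
    [-0.66,0.58,0.085],
    [-0.66,0.58,0.085],
    [-0.66,0.58,0.085]
  ],
  "rotation": [
    [0,0,0.15],
    [0,0,0.35],
    [0,0,0.55],
    [0,0,0.75],
    [0,0,0.9],
    [0,0,1],
    [0,0,1],
    [0,0,1]
  ]
}}

```text
clock: 2.1
eef_pos: [0.3783, 0.2345, 0.23]
tool_rot: [0.604, 0.797, -0.0, -0.0]
ft_force: [0.1, -0.2, 0.2]
grip_width: 0.0851
grasp_force: 0.0
```

```bash
python3 mv.py .4537 .2423 .16 -1.5
```

```text
t 2.1 p [0.3783 0.2345 0.23  ] yaw 15.73 F [ 0.13 -0.16  0.18] j6 [0.55 1.85] w 0.0851
slide [-0.0516  0.2992  0.2795] rot [-0.002  0.     0.601]
```

Emit:
{"fn": "drive_tool", "kwargs": {
  "slide": [
    [-0.01,0.05,0.05],
    [-0.02,0.12,0.11],
    [-0.03,0.2,0.18],
    [-0.045,0.26,0.24],
    [-0.05,0.29,0.27],
    [-0.052,0.299,0.28],
    [-0.052,0.299,0.28],
    [-0.052,0.299,0.28]
  ],
  "rotation": [
    [0,0,0.1],
    [0,0,0.22],
    [0,0,0.35],
    [0,0,0.48],
    [0,0,0.56],
    [0,0,0.6],
    [0,0,0.6],
    [0,0,0.6]
  ]
}}

```text
clock: 3.1
eef_pos: [0.4546, 0.242, 0.1607]
tool_rot: [0.716, 0.698, 0.0, 0.0]
ft_force: [-0.2, 1.0, 0.3]
grip_width: 0.0849
grasp_force: 0.0
```

```bash
python3 mv.py .4537 .2423 .044 -1.5
python3 - <<'E'
from h import *
c=bot.camera("side"); save(c,"s1")
im=c["image"][90:290,300:500,::-1]; cv2.imwrite("pics/s1c.png",cv2.resize(im,None,fx=3,fy=3))
E
```

```text
t 3.1 p [0.4546 0.242  0.1607] yaw -1.52 F [-0.19  1.04  0.26] j6 [0.49 2.09] w 0.0849
slide [ 0.0009 -0.0041  0.4669] rot [ 0.002 -0.001 -0.001]
```

View pics/s1c.png

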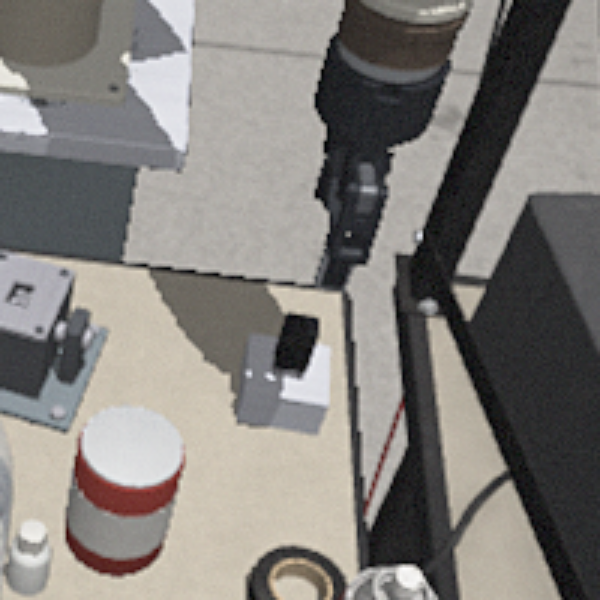

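The side crop shows the gripper above the spoon handle at about (297,345), with the frame clear to the right. I'll go down.

Emit:
{"fn": "drive_tool", "kwargs": {
  "slide": [
    [0,0,0.07],
    [0,-0.002,0.17],
    [0.001,-0.004,0.27],
    [0.001,-0.004,0.36],
    [0.001,-0.004,0.43],
    [0.001,-0.004,0.465],
    [0.001,-0.004,0.467],
    [0.001,-0.004,0.467]
  ],
  "rotation": [
    [0,0,0],
    [0,0,0],
    [0,0,0],
    [0,0,0],
    [0,0,0],
    [0,0,0],
    [0,0,0],
    [0,0,0]
  ]
}}

```text
clock: 4.15
eef_pos: [0.4543, 0.2424, 0.0441]
tool_rot: [0.717, 0.697, 0.001, 0.0]
ft_force: [0.3, 0.2, -0.2]
grip_width: 0.0855
grasp_force: 0.0
```

Emit:
{"fn": "drive_tool", "kwargs": {
  "slide": [
    [0,0,0],
    [0,0,0],
    [0,0,0],
    [0,0,0],
    [0,0,0],
    [0,0,0],
    [0,0,0],
    [0,0,0]
  ],
  "rotation": [
    [0,0,0],
    [0,0,0],
    [0,0,0],
    [0,0,0],
    [0,0,0],
    [0,0,0],
    [0,0,0],
    [0,0,0]
  ],
  "gripper": 0
}}

```text
clock: 5.15
eef_pos: [0.4539, 0.2422, 0.0435]
tool_rot: [0.717, 0.697, 0.0, 0.0]
ft_force: [0.5, -0.4, 2.9]
grip_width: 0.0195
grasp_force: 58.7
```

```bash
python3 mv.py .4537 .2423 .180 -1.5
```

```text
t 5.15 p [0.4539 0.2422 0.0435] yaw -1.55 F [ 0.47 -0.39  2.87] j6 [0.49 2.09] w 0.0195
slide [ 5.000e-04 -7.000e-04 -5.459e-01] rot [ 0.001 -0.    -0.002]
```

Emit:
{"fn": "drive_tool", "kwargs": {
  "slide": [
    [0,0,-0.04],
    [0,0,-0.1],
    [0,0,-0.18],
    [0,0,-0.28],
    [0,0,-0.39],
    [0,0,-0.49],
    [0,0,-0.544],
    [0,0,-0.544]
  ],
  "rotation": [
    [0,0,0],
    [0,0,0],
    [0,0,0],
    [0,0,0],
    [0,0,0],
    [0,0,0],
    [0,0,0],
    [0,0,0]
  ]
}}

```text
clock: 6.15
eef_pos: [0.4543, 0.2424, 0.1805]
tool_rot: [0.717, 0.697, 0.001, 0.0]
ft_force: [-0.2, 0.2, -2.0]
grip_width: 0.0195
grasp_force: 58.6
```

```bash
python3 mv.py .4485 .0293 .160 -12
python3 - <<'E'
from h import *
for n in("top","side"):
    c=bot.camera(n); np.savez(n+"1.npz",**c); save(c,n+"1")
s=c["image"][:,:,::-1][100:260,280:480]; cv2.imwrite("pics/s2c.png",cv2.resize(s,None,fx=4,fy=3.75*1))
# slot: cast dark pixels in cover outline onto z=.08 (both first views)
for n in("top","side"):
    c=np.load(n+"0.npz");P=cloud(c);g=c["image"].mean(-1);C=c["xyz"];K=c["camera_matrix"]
    v,u=np.mgrid[:420,:560]; d=np.stack([(u-K[0,2])/K[0,0],-(v-K[1,2])/K[1,1],-np.ones_like(u)],-1)@R.from_quat(c["orientation"]).as_matrix().T
    q=C+d*((.08-C[2])/d[...,2])[...,None]
    a=np.radians(-12); e=(q[...,:2]-[.45,.0275])@np.array([[np.cos(a),-np.sin(a)],[np.sin(a),np.cos(a)]])
    m=(abs(e[...,0])<17)&(abs(e[...,0])<.017)&(abs(e[...,1])<.013); ref=np.percentile(g[m],90); w=np.clip(ref*.85-g,0,None)*m
    print(n,"slot",(w[...,None]*q).sum((0,1))/w.sum(),"ref",ref,g[m].min())
    ee=e[m&(g<ref*.75)]; print(ee.min(0),ee.max(0))
E
```

```text
t 6.15 p [0.4543 0.2424 0.1805] yaw -1.55 F [-0.17  0.22 -1.97] j6 [0.49 2.09] w 0.0195
slide [-8.528e-01 -3.000e-04  8.100e-02] rot [ 0.004 -0.003  0.365]
top slot [0.45032476 0.02740095 0.08      ] ref 239.0 146.66666666666666
[-0.01020988 -0.00761041] [0.01117092 0.00605835]
side slot [0.44537421 0.02608402 0.08      ] ref 174.46666666666667 29.666666666666668
[-0.01228149 -0.00816755] [0.01087453 0.00710149]
```

View pics/s2c.png

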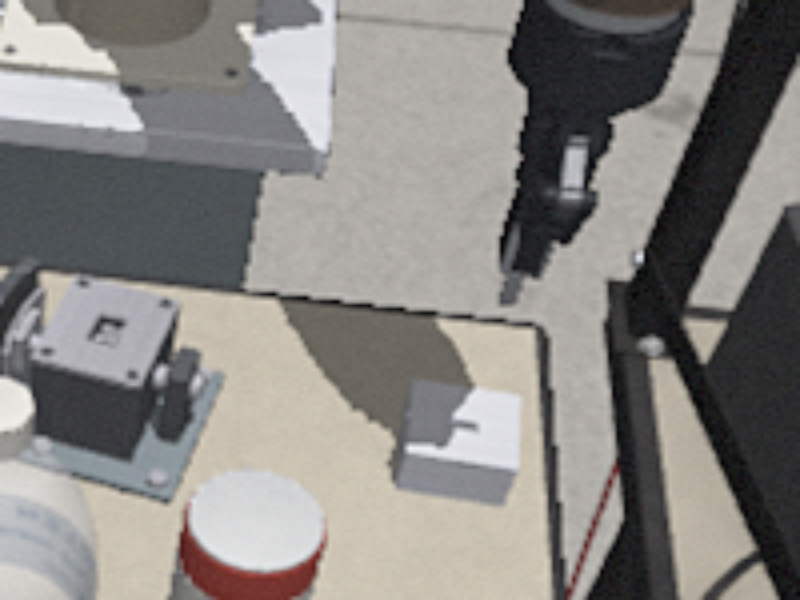

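The side crop shows the spoon held with its blade down at about (510,290). The stand is empty with its slot at (463,427), and the adjuster slot is at (108,333). Moving over the slot.

Emit:
{"fn": "drive_tool", "kwargs": {
  "slide": [
    [-0.08,0,0.0],
    [-0.22,-0.005,0.01],
    [-0.4,-0.01,0.03],
    [-0.58,-0.018,0.05],
    [-0.73,-0.022,0.07],
    [-0.83,-0.025,0.08],
    [-0.856,-0.026,0.08],
    [-0.856,-0.026,0.08]
  ],
  "rotation": [
    [0,0,0.04],
    [0,0,0.1],
    [0,0,0.17],
    [0,0,0.25],
    [0,0,0.32],
    [0,0,0.36],
    [0,0,0.365],
    [0,0,0.365]
  ]
}}

```text
clock: 7.25
eef_pos: [0.441, 0.0279, 0.159]
tool_rot: [0.778, 0.629, -0.0, -0.0]
ft_force: [0.3, -0.3, -1.7]
grip_width: 0.0196
grasp_force: 58.5
```

Emit:
{"fn": "drive_tool", "kwargs": {
  "slide": [
    [0,0,0.02],
    [0,0,0.05],
    [0,0,0.09],
    [0,0,0.12],
    [0,0,0.128],
    [0,0,0.128],
    [0,0,0.128],
    [0,0,0.128]
  ],
  "rotation": [
    [0,0,0],
    [0,0,0],
    [0,0,0],
    [0,0,0],
    [0,0,0],
    [0,0,0],
    [0,0,0],
    [0,0,0]
  ]
}}

```text
clock: 8.25
eef_pos: [0.4417, 0.0283, 0.1276]
tool_rot: [0.777, 0.629, 0.0, 0.0]
ft_force: [-0.4, -1.4, -0.5]
grip_width: 0.0192
grasp_force: 58.5
```

```bash
python3 mv.py .4422 .0287 .1047 -12
python3 - <<'E'
from h import *
for n in("side","top"):
    c=bot.camera(n); np.savez(n+"2.npz",**c)
    if n=="side": cv2.imwrite("pics/s3c.png",cv2.resize(c["image"][130:240,250:370,::-1],None,fx=6,fy=5.4))
    # aperture edges again
E
```

```text
t 8.25 p [0.4417 0.0283 0.1276] yaw -12.01 F [-0.45 -1.4  -0.46] j6 [0.06 1.84] w 0.0192
slide [0.0018 0.0016 0.0916] rot [ 0.001 -0.    -0.   ]
```

View pics/s3c.png

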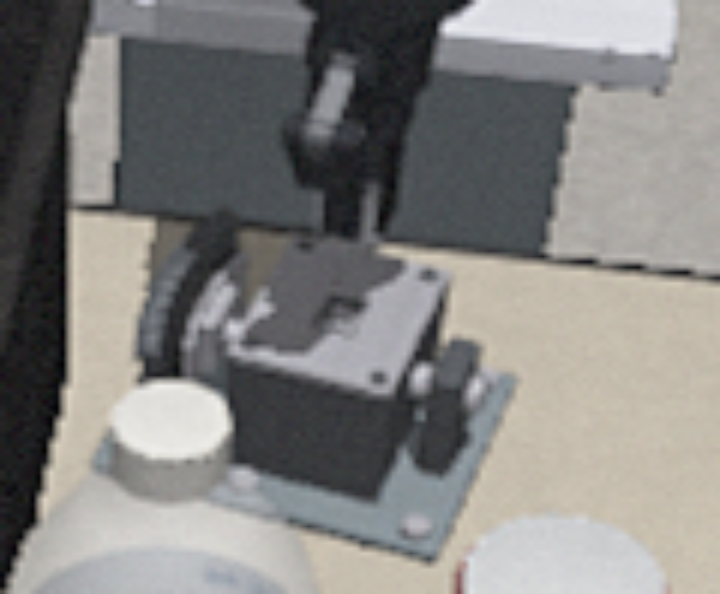

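The crop shows the blade tip at about (369,239), which is image pixel (311.4,174.2), with the slot behind it at (342,312). I'll check that ray against the expected tip position.

Run:
```python
from h import *
c=np.load("side2.npz");K=c["camera_matrix"]
def cast(u,v,h):
    d=R.from_quat(c["orientation"]).as_matrix()@np.array([(u-K[0,2])/K[0,0],-(v-K[1,2])/K[1,1],-1]); return c["xyz"]+d*(h-c["xyz"][2])/d[2]
print("tip",cast(311,173.5,.0897),"slot c",cast(250+342/6-.5,130+316/5.4-.5,.08))
g=c["image"].mean(-1)[166:182,300:324].astype(int)
for r in g: print(*r)
```

```text
tip [0.40987251 0.03349513 0.0897    ] slot c [0.45041826 0.02797695 0.08      ]
84 82 97 91 38 32 28 34 27 29 63 99 96 40 24 31 64 86 78 81 79 77 79 82
82 83 91 90 25 33 28 30 34 28 75 113 91 44 10 29 66 86 83 77 81 78 82 82
82 79 92 87 25 36 39 40 31 24 72 111 98 30 23 33 68 84 79 83 81 81 81 76
81 82 96 91 27 36 39 33 32 27 77 113 100 18 17 53 76 84 83 82 78 78 79 77
77 86 91 86 18 34 41 36 33 40 83 119 96 6 29 69 85 82 81 79 85 81 77 76
70 75 87 74 28 35 34 26 25 30 88 121 88 12 48 82 84 77 83 77 80 78 80 85
42 47 67 72 28 34 36 18 35 39 93 116 63 21 54 86 81 81 76 80 78 86 78 80
64 54 68 61 57 63 50 28 31 50 96 120 98 65 65 78 72 74 80 76 76 82 80 80
73 78 82 78 90 98 86 72 62 71 103 119 117 93 62 53 54 58 62 66 67 71 70 71
44 54 83 102 102 97 102 104 98 97 102 90 99 133 142 139 129 111 108 88 81 64 56 50
76 74 90 98 96 95 98 101 89 95 95 85 111 164 191 201 193 175 168 157 151 139 137 139
101 99 97 93 95 95 94 96 94 95 91 85 102 115 132 154 166 178 196 191 200 196 199 196
96 98 95 95 95 91 90 94 91 96 91 90 92 89 88 83 82 142 188 185 187 189 188 189
93 95 97 92 100 92 89 94 94 92 93 91 92 97 87 92 80 128 181 180 164 149 173 187
99 98 95 95 93 96 90 90 94 98 95 94 93 96 88 85 105 151 180 165 113 78 121 166
94 94 96 97 98 92 87 94 95 94 93 96 93 86 83 105 159 183 174 154 104 97 113 158
```

Run:
```python
from h import *
c=np.load("side2.npz");P=cloud(c);K=c["camera_matrix"]
for r in range(150,186,3): print(r,[tuple((P[r,k]*1000).round().astype(int).tolist()) for k in range(304,320,2)])
def proj(p):
    q=R.from_quat(c["orientation"]).as_matrix().T@(np.array(p)-c["xyz"]); return K[0,2]+K[0,0]*q[0]/-q[2],K[1,2]-K[1,1]*q[1]/-q[2]
print(proj([.4417,.0283,.0897]),proj([.4417,.0283,.1197]),proj([.4417,.0283,.1727]),proj([.4417,.0283,.1276]))
```

```text
150 [(491, 17, 228), (493, 21, 231), (483, 25, 223), (470, 28, 212), (468, 32, 212), (457, 36, 203), (462, 41, 208), (428, 44, 180)]
153 [(497, 18, 226), (496, 22, 225), (485, 25, 216), (463, 29, 198), (463, 33, 199), (464, 37, 201), (466, 41, 203), (426, 45, 170)]
156 [(505, 19, 225), (503, 23, 223), (504, 27, 225), (500, 31, 222), (462, 33, 190), (465, 38, 193), (442, 41, 174), (106, 39, -117)]
159 [(501, 19, 213), (504, 23, 216), (504, 28, 217), (490, 31, 206), (463, 34, 182), (456, 38, 177), (447, 42, 169), (109, 41, -127)]
162 [(492, 19, 197), (496, 24, 202), (496, 28, 202), (487, 32, 195), (468, 35, 179), (459, 39, 171), (444, 43, 158), (103, 42, -144)]
165 [(483, 19, 180), (481, 23, 180), (487, 28, 185), (486, 32, 185), (457, 35, 160), (454, 40, 158), (439, 44, 145), (110, 43, -151)]
168 [(463, 19, 153), (462, 23, 153), (465, 28, 157), (463, 32, 155), (458, 36, 152), (453, 40, 148), (109, 38, -166), (110, 44, -164)]
171 [(461, 19, 142), (459, 24, 141), (466, 28, 149), (459, 32, 143), (458, 37, 143), (451, 41, 137), (111, 39, -177), (107, 45, -180)]
174 [(319, 12, 0), (456, 24, 130), (463, 29, 137), (456, 33, 131), (452, 37, 128), (315, 38, 0), (314, 44, 0), (113, 46, -188)]
177 [(417, 18, 82), (414, 23, 80), (440, 28, 105), (443, 33, 109), (412, 37, 81), (325, 39, -1), (321, 45, -4), (323, 50, -2)]
180 [(426, 19, 81), (427, 24, 83), (441, 29, 97), (444, 34, 101), (425, 38, 83), (423, 43, 82), (418, 47, 79), (419, 52, 80)]
183 [(437, 20, 82), (435, 25, 81), (432, 30, 79), (432, 34, 80), (432, 39, 80), (432, 44, 81), (431, 48, 81), (430, 53, 81)]
(np.float64(307.34502096910467), np.float64(182.4925693928731)) (np.float64(308.2736024693389), np.float64(173.12931355653112)) (np.float64(310.0152326120375), np.float64(155.5677655456587)) (np.float64(308.5247894610139), np.float64(170.59649541916696))
```

Run:
```python
from h import *
c=np.load("side2.npz");P=cloud(c)
m=(P[...,2]>.094)&(P[...,2]<.112)&(P[...,0]>.43)&(P[...,0]<.46)&(abs(P[...,1]-.03)<.02)
print(m.sum(),P[m].mean(0),P[m].min(0),P[m].max(0)); v,u=np.where(m); print(sorted(zip(v.tolist(),u.tolist())))
c=np.load("side0.npz");P=cloud(c);m=(P[...,2]>.077)&(P[...,2]<.085)&(abs(P[...,0]-.45)<.05)&(abs(P[...,1]-.027)<.05)
print(P[m].mean(0),cv2.minAreaRect((P[m][:,:2]*1000).astype(np.float32)))
```

```text
23 [0.4420154  0.03039098 0.10350216] [0.43854997 0.02599065 0.09624444] [0.44568863 0.03446718 0.11107428]
[(176, 307), (176, 308), (176, 309), (176, 310), (177, 307), (177, 308), (177, 309), (177, 310), (178, 307), (178, 308), (178, 309), (178, 310), (179, 307), (179, 308), (179, 309), (179, 310), (180, 307), (180, 308), (180, 309), (180, 310), (181, 309), (181, 310), (182, 310)]
[0.45180554 0.02845417 0.08084337] ((449.93011474609375, 28.508895874023438), (66.63837432861328, 84.94585418701172), 78.17791748046875)
```

Emit:
{"fn": "drive_tool", "kwargs": {
  "slide": [
    [0,0,0.01],
    [0,0,0.02],
    [0,0,0.03],
    [0,0,0.04],
    [0,0,0.05],
    [0,0,0.06],
    [0,0,0.068],
    [0,0,0.068]
  ],
  "rotation": [
    [0,0,0],
    [0,0,0],
    [0,0,0],
    [0,0,0],
    [0,0,0],
    [0,0,0],
    [0,0,0],
    [0,0,0]
  ]
}}

```text
clock: 9.35
eef_pos: [0.4413, 0.0283, 0.1101]
tool_rot: [0.777, 0.629, -0.0, -0.0]
ft_force: [-0.6, 0.6, -0.3]
grip_width: 0.0193
grasp_force: 58.6
```

Emit:
{"fn": "drive_tool", "kwargs": {
  "slide": [
    [0,0,0.002],
    [0,0,0.004],
    [0,0,0.006],
    [0,0,0.008],
    [0,0,0.01],
    [0,0,0.01],
    [0,0,0.01],
    [0,0,0.01]
  ],
  "rotation": [
    [0,0,0],
    [0,0,0],
    [0,0,0],
    [0,0,0],
    [0,0,0],
    [0,0,0],
    [0,0,0],
    [0,0,0]
  ]
}}

```text
clock: 10.35
eef_pos: [0.4418, 0.0283, 0.108]
tool_rot: [0.777, 0.629, 0.0, 0.0]
ft_force: [1.1, -0.2, 0.5]
grip_width: 0.0193
grasp_force: 58.6
```

```bash
python3 mv.py .4422 .0287 .1047 -12; python3 mv.py .4422 .0287 .1047 -12|head -1
```

```text
t 10.35 p [0.4418 0.0283 0.108 ] yaw -12.0 F [ 1.08 -0.2   0.46] j6 [0.06 1.84] w 0.0193
slide [0.0017 0.0011 0.0131] rot [ 0.002 -0.    -0.   ]
t 10.35 p [0.4418 0.0283 0.108 ] yaw -12.0 F [ 1.08 -0.2   0.46] j6 [0.06 1.84] w 0.0193
```

Emit:
{"fn": "drive_tool", "kwargs": {
  "slide": [
    [0,0,0.002],
    [0,0,0.004],
    [0,0,0.006],
    [0,0,0.008],
    [0,0,0.01],
    [0,0,0.012],
    [0,0,0.013],
    [0,0,0.013]
  ],
  "rotation": [
    [0,0,0],
    [0,0,0],
    [0,0,0],
    [0,0,0],
    [0,0,0],
    [0,0,0],
    [0,0,0],
    [0,0,0]
  ]
}}

```text
clock: 11.35
eef_pos: [0.4414, 0.0284, 0.1045]
tool_rot: [0.777, 0.629, -0.0, -0.0]
ft_force: [1.8, -0.7, 2.3]
grip_width: 0.0189
grasp_force: 58.9
```

Emit:
{"fn": "drive_tool", "kwargs": {
  "slide": [
    [0,0.008,0],
    [0,0.016,0],
    [0,0.024,0],
    [0,0.032,0],
    [0,0.04,0],
    [0,0.05,0],
    [0,0.06,0],
    [0,0.062,0]
  ],
  "rotation": [
    [0,0,0],
    [0,0,0],
    [0,0,0],
    [0,0,0],
    [0,0,0],
    [0,0,0],
    [0,0,0],
    [0,0,0]
  ]
}}

```text
clock: 12.35
eef_pos: [0.4567, 0.025, 0.1044]
tool_rot: [0.777, 0.629, -0.0, 0.0]
ft_force: [-4.9, 1.4, -1.6]
grip_width: 0.0192
grasp_force: 58.8
```

```bash
cat > shoe.py <<'E'
from h import *
import sys
c=bot.camera("top"); np.savez(sys.argv[1]+".npz",**c); P0=cloud(np.load("top0.npz")); P=cloud(c)
a=np.radians(-12); B=np.array([[np.cos(a),-np.sin(a)],[np.sin(a),np.cos(a)]])
# profile of grey level along adjuster -y through shoe/drum gap at z=.06
K=c["camera_matrix"]; Ri=R.from_quat(c["orientation"]).as_matrix().T
def prof(c,h=.062):
    out=[]
    for y in np.arange(-.034,-.085,-.0015):
        g=[]
        for x in (-.012,-.008,-.004,.004,.008,.012):
            q=Ri@(np.array([*(np.array([.450,.0272])+B@[x,y]),h])-c["xyz"]); u=K[0,2]-K[0,0]*q[0]/q[2]; v=K[1,2]+K[1,1]*q[1]/q[2]
            g.append(cv2.getRectSubPix(c["image"].mean(-1).astype(np.float32),(1,1),(float(u),float(v)))[0,0])
        out.append(int(np.mean(g)))
    return out
print(*prof(np.load("top0.npz"))); print(*prof(c))
E
python3 mv.py .4422 .0287 .1047 -12|head -1; python3 shoe.py t3
```

```text
t 12.35 p [0.4567 0.025  0.1044] yaw -12.01 F [-4.87  1.45 -1.59] j6 [0.05 1.84] w 0.0192
187 154 132 124 127 138 151 169 190 212 227 234 235 232 222 199 165 127 100 89 92 102 116 131 141 145 142 133 123 114 114 127 150 175
206 198 201 204 213 222 232 238 240 239 234 225 210 193 173 154 129 106 86 76 75 78 83 90 95 100 103 103 101 101 106 121 144 170
```

Emit:
{"fn": "drive_tool", "kwargs": {
  "slide": [
    [0,-0.004,-0.024],
    [0,-0.004,-0.048],
    [0,-0.03,-0.048],
    [0,-0.062,-0.048],
    [0,-0.062,-0.035],
    [0,-0.062,-0.02],
    [0,-0.062,-0.008],
    [0,-0.062,0]
  ],
  "rotation": [
    [0,0,0],
    [0,0,0],
    [0,0,0],
    [0,0,0],
    [0,0,0],
    [0,0,0],
    [0,0,0],
    [0,0,0]
  ]
}}

```text
clock: 13.4
eef_pos: [0.4413, 0.0283, 0.1041]
tool_rot: [0.777, 0.629, -0.0, -0.0]
ft_force: [-0.2, 0.4, -1.0]
grip_width: 0.0195
grasp_force: 58.9
```

```bash
python3 mv.py .4414 .0288 .1047 -12
```

```text
t 13.4 p [0.4413 0.0283 0.1041] yaw -12.01 F [-0.24  0.36 -1.01] j6 [0.06 1.84] w 0.0195
slide [ 0.002  -0.0002 -0.0023] rot [-0.001  0.    -0.   ]
```

Emit:
{"fn": "drive_tool", "kwargs": {
  "slide": [
    [0,0.008,0],
    [0,0.014,0],
    [0,0.02,0],
    [0,0.026,0],
    [0,0.032,0],
    [0,0.038,0],
    [0,0.042,0],
    [0,0.042,0]
  ],
  "rotation": [
    [0,0,0],
    [0,0,0],
    [0,0,0],
    [0,0,0],
    [0,0,0],
    [0,0,0],
    [0,0,0],
    [0,0,0]
  ]
}}

```text
clock: 14.4
eef_pos: [0.4516, 0.0261, 0.1044]
tool_rot: [0.777, 0.629, -0.0, -0.0]
ft_force: [-3.3, 0.3, -0.5]
grip_width: 0.0192
grasp_force: 59.0
```

Emit:
{"fn": "drive_tool", "kwargs": {
  "slide": [
    [0,0.002,0],
    [0,0.004,0],
    [0,0.006,0],
    [0,0.008,0],
    [0,0.01,0],
    [0,0.01,0],
    [0,0.01,0],
    [0,0.01,0]
  ],
  "rotation": [
    [0,0,0],
    [0,0,0],
    [0,0,0],
    [0,0,0],
    [0,0,0],
    [0,0,0],
    [0,0,0],
    [0,0,0]
  ]
}}

```text
clock: 15.4
eef_pos: [0.4543, 0.0256, 0.1046]
tool_rot: [0.777, 0.629, 0.0, 0.0]
ft_force: [-3.6, 1.8, -2.0]
grip_width: 0.0197
grasp_force: 58.8
```

Emit:
{"fn": "drive_tool", "kwargs": {
  "slide": [
    [0,0.002,0],
    [0,0.004,0],
    [0,0.006,0],
    [0,0.008,0],
    [0,0.01,0],
    [0,0.01,0],
    [0,0.01,0],
    [0,0.01,0]
  ],
  "rotation": [
    [0,0,0],
    [0,0,0],
    [0,0,0],
    [0,0,0],
    [0,0,0],
    [0,0,0],
    [0,0,0],
    [0,0,0]
  ]
}}

```text
clock: 16.4
eef_pos: [0.4568, 0.0251, 0.1047]
tool_rot: [0.777, 0.629, 0.0, 0.0]
ft_force: [-2.6, 1.1, -0.8]
grip_width: 0.0196
grasp_force: 58.8
```

Emit:
{"fn": "drive_tool", "kwargs": {
  "slide": [
    [0,-0.004,-0.024],
    [0,-0.004,-0.048],
    [0,-0.03,-0.048],
    [0,-0.062,-0.048],
    [0,-0.062,-0.035],
    [0,-0.062,-0.02],
    [0,-0.062,-0.008],
    [0,-0.062,0]
  ],
  "rotation": [
    [0,0,0],
    [0,0,0],
    [0,0,0],
    [0,0,0],
    [0,0,0],
    [0,0,0],
    [0,0,0],
    [0,0,0]
  ]
}}

```text
clock: 17.4
eef_pos: [0.4414, 0.0283, 0.1041]
tool_rot: [0.777, 0.629, -0.0, -0.0]
ft_force: [0.4, 1.0, -1.5]
grip_width: 0.0195
grasp_force: 59.0
```

Emit:
{"fn": "drive_tool", "kwargs": {
  "slide": [
    [0,0.004,0],
    [0,0.008,0],
    [0,0.012,0],
    [0,0.016,0],
    [0,0.02,0],
    [0,0.022,0],
    [0,0.022,0],
    [0,0.022,0]
  ],
  "rotation": [
    [0,0,0],
    [0,0,0],
    [0,0,0],
    [0,0,0],
    [0,0,0],
    [0,0,0],
    [0,0,0],
    [0,0,0]
  ]
}}

```text
clock: 18.4
eef_pos: [0.4465, 0.0272, 0.1044]
tool_rot: [0.777, 0.629, -0.0, -0.0]
ft_force: [-3.8, 0.7, -0.1]
grip_width: 0.0191
grasp_force: 59.2
```

Emit:
{"fn": "drive_tool", "kwargs": {
  "slide": [
    [0,0.003,0],
    [0,0.006,0],
    [0,0.008,0],
    [0,0.01,0],
    [0,0.012,0],
    [0,0.012,0],
    [0,0.012,0],
    [0,0.012,0]
  ],
  "rotation": [
    [0,0,0],
    [0,0,0],
    [0,0,0],
    [0,0,0],
    [0,0,0],
    [0,0,0],
    [0,0,0],
    [0,0,0]
  ]
}}

```text
clock: 19.4
eef_pos: [0.4499, 0.0265, 0.1046]
tool_rot: [0.777, 0.629, 0.0, 0.0]
ft_force: [-3.0, -0.4, 0.0]
grip_width: 0.0197
grasp_force: 59.3
```

Emit:
{"fn": "drive_tool", "kwargs": {
  "slide": [
    [0,0.002,0],
    [0,0.004,0],
    [0,0.006,0],
    [0,0.008,0],
    [0,0.01,0],
    [0,0.012,0],
    [0,0.012,0],
    [0,0.012,0]
  ],
  "rotation": [
    [0,0,0],
    [0,0,0],
    [0,0,0],
    [0,0,0],
    [0,0,0],
    [0,0,0],
    [0,0,0],
    [0,0,0]
  ]
}}

```text
clock: 20.4
eef_pos: [0.4526, 0.0259, 0.1044]
tool_rot: [0.777, 0.629, -0.0, -0.0]
ft_force: [-3.1, 0.2, -1.6]
grip_width: 0.0193
grasp_force: 59.0
```

Emit:
{"fn": "drive_tool", "kwargs": {
  "slide": [
    [0,0.003,0],
    [0,0.006,0],
    [0,0.009,0],
    [0,0.012,0],
    [0,0.014,0],
    [0,0.016,0],
    [0,0.016,0],
    [0,0.016,0]
  ],
  "rotation": [
    [0,0,0],
    [0,0,0],
    [0,0,0],
    [0,0,0],
    [0,0,0],
    [0,0,0],
    [0,0,0],
    [0,0,0]
  ]
}}

```text
clock: 21.4
eef_pos: [0.4569, 0.0251, 0.1047]
tool_rot: [0.777, 0.629, 0.0, 0.0]
ft_force: [-3.5, 1.1, -0.2]
grip_width: 0.0197
grasp_force: 58.9
```

Three sweeps are done and the wheel still turns freely. Starting the fourth.

Emit:
{"fn": "drive_tool", "kwargs": {
  "slide": [
    [0,-0.004,-0.024],
    [0,-0.004,-0.048],
    [0,-0.03,-0.048],
    [0,-0.062,-0.048],
    [0,-0.062,-0.035],
    [0,-0.062,-0.02],
    [0,-0.062,-0.008],
    [0,-0.062,0]
  ],
  "rotation": [
    [0,0,0],
    [0,0,0],
    [0,0,0],
    [0,0,0],
    [0,0,0],
    [0,0,0],
    [0,0,0],
    [0,0,0]
  ]
}}

```text
clock: 22.4
eef_pos: [0.4414, 0.0283, 0.1042]
tool_rot: [0.777, 0.629, -0.0, -0.0]
ft_force: [-0.6, -0.4, -1.1]
grip_width: 0.0195
grasp_force: 59.1
```

Emit:
{"fn": "drive_tool", "kwargs": {
  "slide": [
    [0,0.004,0],
    [0,0.008,0],
    [0,0.012,0],
    [0,0.016,0],
    [0,0.02,0],
    [0,0.022,0],
    [0,0.022,0],
    [0,0.022,0]
  ],
  "rotation": [
    [0,0,0],
    [0,0,0],
    [0,0,0],
    [0,0,0],
    [0,0,0],
    [0,0,0],
    [0,0,0],
    [0,0,0]
  ]
}}

```text
clock: 23.4
eef_pos: [0.4466, 0.0272, 0.1045]
tool_rot: [0.777, 0.629, -0.0, -0.0]
ft_force: [-3.0, 0.9, 0.6]
grip_width: 0.0192
grasp_force: 59.3
```

Emit:
{"fn": "drive_tool", "kwargs": {
  "slide": [
    [0,0.002,0],
    [0,0.004,0],
    [0,0.006,0],
    [0,0.008,0],
    [0,0.01,0],
    [0,0.012,0],
    [0,0.012,0],
    [0,0.012,0]
  ],
  "rotation": [
    [0,0,0],
    [0,0,0],
    [0,0,0],
    [0,0,0],
    [0,0,0],
    [0,0,0],
    [0,0,0],
    [0,0,0]
  ]
}}

```text
clock: 24.4
eef_pos: [0.4473, 0.027, 0.104]
tool_rot: [0.777, 0.629, -0.002, -0.002]
ft_force: [-7.5, 1.4, 3.3]
grip_width: 0.0192
grasp_force: 59.6
```

Emit:
{"fn": "drive_tool", "kwargs": {
  "slide": [
    [0,0,0],
    [0,0,0],
    [0,0,0],
    [0,0,0],
    [0,0,0],
    [0,0,0],
    [0,0,0],
    [0,0,0]
  ],
  "rotation": [
    [0,0,0],
    [0,0,0],
    [0,0,0],
    [0,0,0],
    [0,0,0],
    [0,0,0],
    [0,0,0],
    [0,0,0]
  ]
}}

```text
clock: 25.4
eef_pos: [0.4473, 0.027, 0.104]
tool_rot: [0.777, 0.629, -0.002, -0.002]
ft_force: [-7.6, 2.1, 2.6]
grip_width: 0.0196
grasp_force: 59.6
```

```bash
python3 shoe.py t4; python3 mv.py .4414 .0288 .1047 -12
python3 - <<'E'
from h import *
a=np.load("top0.npz")["image"]; b=np.load("t4.npz")["image"]
A=[cv2.resize(i[215:280,235:310,::-1],(400,347),interpolation=cv2.INTER_CUBIC) for i in(a,b)]
c=bot.camera("side"); s=[cv2.resize(i[160:230,265:325,::-1],(300,350)) for i in (np.load("side0.npz")["image"],c["image"])]
cv2.imwrite("pics/c5.png",np.hstack(A)); cv2.imwrite("pics/c5s.png",np.hstack(s))
E
```

```text
187 154 132 124 127 138 151 169 190 212 227 234 235 232 222 199 165 127 100 89 92 102 116 131 141 145 142 133 123 114 114 127 150 175
191 195 204 220 229 233 233 229 221 209 198 192 190 189 189 188 185 175 154 127 103 92 94 107 119 127 129 125 117 111 111 123 146 170
t 25.45 p [0.4473 0.027  0.104 ] yaw -11.98 F [-8.27  2.22  3.42] j6 [0.06 1.84] w 0.0192
slide [ 0.0023 -0.0248 -0.0026] rot [-0.01   0.     0.001]
```

View pics/c5.png

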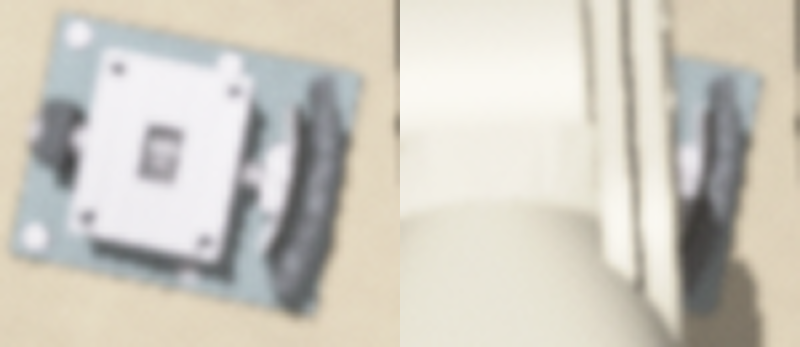

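The left half, from the start, shows a light gap between shoe and drum at about (290,150). In the right half the arm hides most of the shoe. Force is a better guide here, so I'll push slightly further.

Emit:
{"fn": "drive_tool", "kwargs": {
  "slide": [
    [0,0.002,0],
    [0,0.004,0],
    [0,0.004,0],
    [0,0.004,0],
    [0,0.004,0],
    [0,0.004,0],
    [0,0.004,0],
    [0,0.004,0]
  ],
  "rotation": [
    [0,0,0],
    [0,0,0],
    [0,0,0],
    [0,0,0],
    [0,0,0],
    [0,0,0],
    [0,0,0],
    [0,0,0]
  ]
}}

```text
clock: 26.5
eef_pos: [0.4474, 0.0269, 0.1038]
tool_rot: [0.777, 0.629, -0.002, -0.003]
ft_force: [-10.0, 2.7, 4.4]
grip_width: 0.0194
grasp_force: 59.8
```

The wheel is firm: about 10 N with no further travel. I'll back off, lift out and take a clear look at the shoe.

Emit:
{"fn": "drive_tool", "kwargs": {
  "slide": [
    [0,-0.01,0],
    [0,-0.02,0],
    [0,-0.024,-0.01],
    [0,-0.024,-0.04],
    [0,-0.024,-0.09],
    [0,-0.024,-0.15],
    [0,-0.024,-0.22],
    [0,-0.024,-0.24]
  ],
  "rotation": [
    [0,0,0],
    [0,0,0],
    [0,0,0],
    [0,0,0],
    [0,0,0],
    [0,0,0],
    [0,0,0],
    [0,0,0]
  ]
}}

```text
clock: 27.5
eef_pos: [0.4463, 0.0277, 0.1665]
tool_rot: [0.777, 0.629, 0.002, 0.001]
ft_force: [0.0, -0.9, -0.7]
grip_width: 0.0196
grasp_force: 59.2
```

```bash
python3 mv.py .4539 .2422 .165 -1.55
```

```text
t 27.5 p [0.4463 0.0277 0.1665] yaw -12.01 F [ 0.03 -0.92 -0.74] j6 [0.06 1.84] w 0.0196
slide [ 0.8457 -0.1488  0.0064] rot [ 0.008 -0.001 -0.365]
```

Emit:
{"fn": "drive_tool", "kwargs": {
  "slide": [
    [0.08,-0.01,0],
    [0.22,-0.04,0],
    [0.4,-0.07,0],
    [0.58,-0.1,0],
    [0.73,-0.13,0],
    [0.82,-0.145,0],
    [0.845,-0.149,0],
    [0.845,-0.149,0]
  ],
  "rotation": [
    [0,0,-0.04],
    [0,0,-0.1],
    [0,0,-0.17],
    [0,0,-0.25],
    [0,0,-0.32],
    [0,0,-0.36],
    [0,0,-0.365],
    [0,0,-0.365]
  ]
}}

```text
clock: 28.5
eef_pos: [0.4522, 0.2417, 0.1644]
tool_rot: [0.717, 0.697, -0.0, 0.0]
ft_force: [-0.6, 0.5, -1.8]
grip_width: 0.0192
grasp_force: 59.2
```

```bash
python3 shoe.py t5; python3 mv.py .4539 .2422 .085 -1.55
python3 - <<'E'
from h import *
A=[cv2.resize(np.load(f)["image"][215:280,235:310,::-1],(400,347),interpolation=cv2.INTER_CUBIC) for f in("top0.npz","t5.npz")]
c=bot.camera("side"); np.savez("side5.npz",**c)
s=[cv2.resize(i[160:235,260:340,::-1],(400,250),interpolation=cv2.INTER_CUBIC) for i in (np.load("side0.npz")["image"],c["image"])]
cv2.imwrite("pics/c6.png",np.vstack([np.hstack(A),np.hstack(s)]))
E
```

```text
187 154 132 124 127 138 151 169 190 212 227 234 235 232 222 199 165 127 100 89 92 102 116 131 141 145 142 133 123 114 114 127 150 175
185 152 130 123 126 135 145 153 158 163 174 192 213 226 232 232 228 217 192 158 124 109 112 126 138 143 140 131 120 112 112 124 147 172
t 28.55 p [0.4522 0.2412 0.1644] yaw -1.59 F [-1.23 -1.05 -0.95] j6 [0.49 2.09] w 0.0195
slide [0.0043 0.0067 0.3176] rot [-0.001  0.002 -0.001]
```

View pics/c6.png

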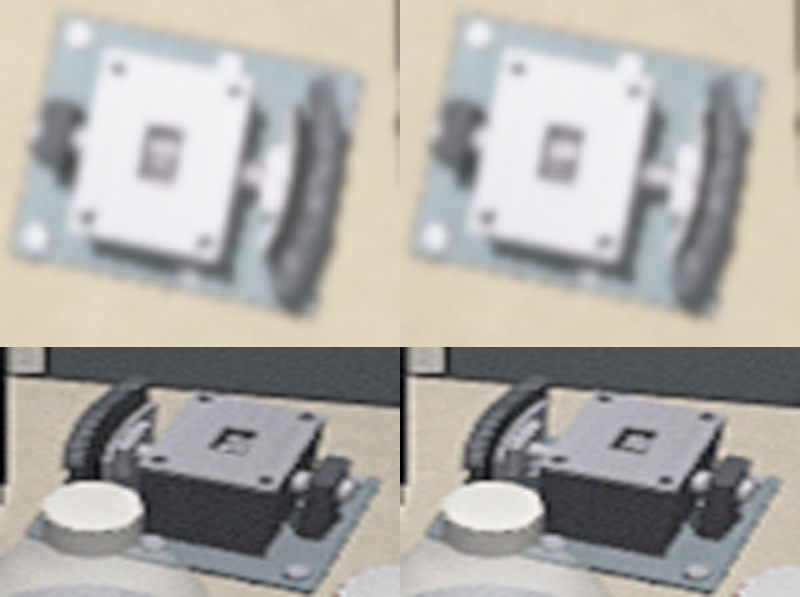

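The top pair shows the shoe, at about (690,185), now against the drum. The edge profile moved about 4.3 mm, which fits the firm wheel. Next, the spoon goes back.

Emit:
{"fn": "drive_tool", "kwargs": {
  "slide": [
    [0.002,0.003,0.05],
    [0.004,0.006,0.12],
    [0.004,0.0065,0.19],
    [0.004,0.0065,0.25],
    [0.004,0.0065,0.3],
    [0.004,0.0065,0.316],
    [0.004,0.0065,0.316],
    [0.004,0.0065,0.316]
  ],
  "rotation": [
    [0,0,0],
    [0,0,0],
    [0,0,0],
    [0,0,0],
    [0,0,0],
    [0,0,0],
    [0,0,0],
    [0,0,0]
  ]
}}

```text
clock: 29.6
eef_pos: [0.4545, 0.2432, 0.0862]
tool_rot: [0.717, 0.698, 0.001, 0.0]
ft_force: [-0.2, 0.7, -1.8]
grip_width: 0.0196
grasp_force: 59.2
```

```bash
python3 mv.py .4539 .2422 .0437 -1.55
python3 - <<'E'
from h import *
c=bot.camera("side"); P=cloud(c)
m=(P[...,2]>.052)&(P[...,2]<.072)&(P[...,0]>.42)&(P[...,0]<.49)&(abs(P[...,1]-.242)<.02)
print(m.sum(),P[m].mean(0),P[m].min(0),P[m].max(0))
for h in (.05,.055,.06,.065,.07): 
    k=m&(abs(P[...,2]-h)<.003)
    if k.any(): print(h,P[k].mean(0).round(4))
E
```

```text
t 29.6 p [0.4545 0.2432 0.0862] yaw -1.55 F [-0.18  0.71 -1.79] j6 [0.49 2.09] w 0.0196
slide [-0.0044 -0.0026  0.1699] rot [ 0.002 -0.001  0.   ]
28 [0.45560014 0.24433163 0.06185141] [0.45322782 0.23963074 0.05257298] [0.45780098 0.24964436 0.07172526]
0.05 [0.4558 0.245  0.0528]
0.055 [0.4556 0.244  0.055 ]
0.06 [0.4555 0.2443 0.0593]
0.065 [0.4556 0.2443 0.0656]
0.07 [0.4553 0.2441 0.0691]
```

Emit:
{"fn": "drive_tool", "kwargs": {
  "slide": [
    [-0.004,-0.0025,0],
    [-0.004,-0.0025,0.01],
    [-0.004,-0.0025,0.025],
    [-0.004,-0.0025,0.04],
    [-0.004,-0.0025,0.055],
    [-0.004,-0.0025,0.07],
    [-0.004,-0.0025,0.085],
    [-0.004,-0.0025,0.088]
  ],
  "rotation": [
    [0,0,0],
    [0,0,0],
    [0,0,0],
    [0,0,0],
    [0,0,0],
    [0,0,0],
    [0,0,0],
    [0,0,0]
  ]
}}

```text
clock: 30.65
eef_pos: [0.4531, 0.2418, 0.0632]
tool_rot: [0.717, 0.697, -0.0, -0.0]
ft_force: [-0.4, 0.7, -0.8]
grip_width: 0.0193
grasp_force: 59.2
```

```bash
python3 mv.py .4539 .2422 .0437 -1.55
```

```text
t 30.65 p [0.4531 0.2418 0.0632] yaw -1.55 F [-0.36  0.75 -0.85] j6 [0.49 2.09] w 0.0193
slide [0.0016 0.0032 0.0778] rot [-0.001  0.001  0.   ]
```

In the slot with no force. Going on down.

Emit:
{"fn": "drive_tool", "kwargs": {
  "slide": [
    [0.001,0.002,0.012],
    [0.001,0.002,0.024],
    [0.001,0.002,0.036],
    [0.001,0.002,0.048],
    [0.001,0.002,0.058],
    [0.001,0.002,0.068],
    [0.001,0.002,0.075],
    [0.001,0.002,0.075]
  ],
  "rotation": [
    [0,0,0],
    [0,0,0],
    [0,0,0],
    [0,0,0],
    [0,0,0],
    [0,0,0],
    [0,0,0],
    [0,0,0]
  ]
}}

```text
clock: 31.65
eef_pos: [0.4538, 0.2422, 0.0447]
tool_rot: [0.717, 0.698, -0.0, -0.0]
ft_force: [-0.3, 0.5, -1.4]
grip_width: 0.0188
grasp_force: 59.2
```

```bash
python3 mv.py .4539 .2422 .0437 -1.55
```

```text
t 31.65 p [0.4538 0.2422 0.0447] yaw -1.55 F [-0.3   0.51 -1.41] j6 [0.49 2.09] w 0.0188
slide [0.0001 0.0005 0.0039] rot [-0.  0.  0.]
```

Emit:
{"fn": "drive_tool", "kwargs": {
  "slide": [
    [0,0,0.003],
    [0,0,0.003],
    [0,0,0.003],
    [0,0,0.003],
    [0,0,0.003],
    [0,0,0.003],
    [0,0,0.003],
    [0,0,0.003]
  ],
  "rotation": [
    [0,0,0],
    [0,0,0],
    [0,0,0],
    [0,0,0],
    [0,0,0],
    [0,0,0],
    [0,0,0],
    [0,0,0]
  ],
  "gripper": 1
}}

```text
clock: 32.65
eef_pos: [0.4539, 0.2422, 0.0441]
tool_rot: [0.717, 0.697, 0.0, -0.0]
ft_force: [0.1, 0.4, 0.5]
grip_width: 0.0853
grasp_force: 0.0
```

Emit:
{"fn": "drive_tool", "kwargs": {
  "slide": [
    [0,0,-0.02],
    [0,0,-0.07],
    [0,0,-0.16],
    [0,0,-0.27],
    [0,0,-0.39],
    [0,0,-0.48],
    [0,0,-0.5],
    [0,0,-0.5]
  ],
  "rotation": [
    [0,0,0],
    [0,0,0],
    [0,0,0],
    [0,0,0],
    [0,0,0],
    [0,0,0],
    [0,0,0],
    [0,0,0]
  ]
}}

```text
clock: 33.65
eef_pos: [0.4539, 0.2422, 0.1693]
tool_rot: [0.717, 0.697, 0.0, 0.0]
ft_force: [0.3, -0.2, 0.1]
grip_width: 0.0851
grasp_force: 0.0
```

Run:
```python
from h import *
c=bot.camera("side"); P=cloud(c); P0=cloud(np.load("side0.npz"))
for Q in(P0,P):
    S=(Q[...,0]>.4)&(Q[...,0]<.5)&(Q[...,1]>.2)&(Q[...,1]<.28); m=S&(Q[...,2]>.07)&(Q[...,2]<.1)
    print("spoon top",m.sum(),Q[m].mean(0),cv2.minAreaRect((Q[m][:,:2]*1000).astype(np.float32)), np.percentile(Q[m][:,2],90))
cv2.imwrite("pics/c7.png",np.hstack([cv2.resize(i[170:240,360:430,::-1],(400,400)) for i in(np.load("side0.npz")["image"],c["image"])]))
```

```text
spoon top 138 [0.45755706 0.24239263 0.08475127] ((454.7909851074219, 242.97764587402344), (20.93032455444336, 25.619117736816406), 0.5658318996429443) 0.09097737318135941
spoon top 143 [0.4583992  0.2423953  0.08437237] ((454.0690612792969, 243.22061157226562), (23.33295440673828, 25.984235763549805), 2.733299970626831) 0.09077887058029473
```

View pics/c7.png

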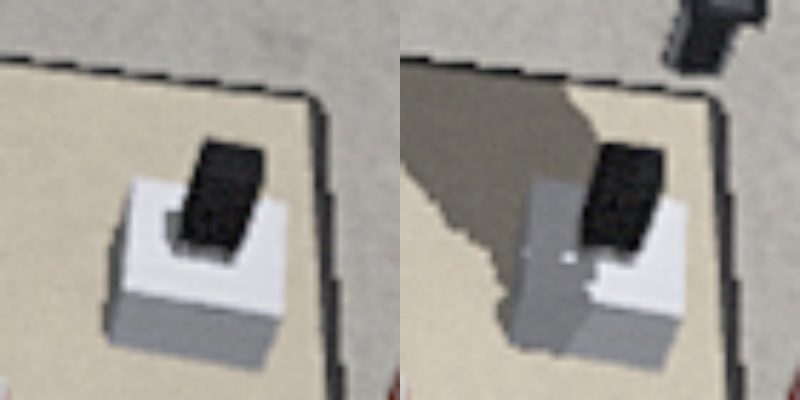

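The pair shows the spoon back upright and fully seated, at about (625,200) against (225,200) at the start, with the gripper clear above. Handing in.

```bash
python3 -c "
from workcell import bot
print(bot.job_done())"
```

```text
the job is handed in; nothing more can be done
None
```

I handed the job in at about 34 s. The star wheel was advanced until it went firm at about 10 N with the shoe against the drum. The spoon is back upright and home in its stand, and I never touched the bystanders. The judge returned no verdict.

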